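# Snap the open crate latch home

## Robot

A 6-joint arm with a two-finger parallel gripper is mounted at the origin on the work surface. World frame = base frame: x ahead of the robot, y to its left, z up, the work surface at z = 0. Lengths are in m, angles in degrees, forces in N, time in s.
With the tool pointing down it reaches from about 0.4 to 0.825 m from the base axis. Payload 7 kg.
Tool frame: the origin (TCP) lies on the centre line of the jaws, within the pads' length; the fingertips stand 22 mm ahead of it and the grasp point (between the pads) lies 3 mm ahead of it; z points along the fingers, y is the line along which they close (so a half turn about z gives the same grasp; the last joint's range is limited). The gripper opens to 88 mm and grips with 3 to 60 N. Pads are 19 mm wide; open, the fingers measure 130 mm over their backs; the gripper's body (78 mm by 193 mm) begins 47 mm behind the grasp point.
Start: joints at [86.923, 20.546, 0.682, 0, -70.136, -16.507], TCP at [0.226, 0.636, 0.209] pointing down, gripper open.
Joint ranges: [-176.03, 176.03], [-82.01, 121.73], [-58.28, 71.71], [-173.87, 95.51], [-174.79, -0.11], [-173.66, 173.66]. Speed limits (degrees/s): [136.94, 136.94, 172.46, 180, 180, 180].

## Interface

Orientations are given as [roll, pitch, yaw] about the fixed x, y, z axes, in that order (R = Rz(yaw) Ry(pitch) Rx(roll)).
In Python, from plant import get_state, cams, r gives the robot as it stands.
- The arm moves only by the tool apply_moves, never from a script. Its argument "targets" is a list of rows, each an object with "dp": the shift along the world's x, y, z in m, a list of three; "yaw": the turn about the world's z in degrees. In form: [{"dp": [x, y, z], "yaw": yaw}, ...]. A call has 1 to 20 rows; each row is the pose to reach, as a shift and turn from the pose commanded when the call began; what a row does not reach only later rows make up. A row lasts 1/12 s, in which the tool goes at most 41.7 mm and 7.16 degrees, less where a joint would pass 70% of its speed; a pose out of reach is approached as far as the arm can. A call with a gripper value outside its range is refused whole. "grip" is the gripper command: -1 is fully open, 1 is shut, values between are in proportion, set as the call begins (left out, the last holds). The fingers move at their own pace and stop on an object; "squeeze" is the grip in N (left out, the last holds). Time passes only in rows, so rows that repeat a pose let the fingers close. It gives the time, the measured TCP pose, the force, the opening and the grip force at its end, in the units of the state.
- get_state(): the state, without advancing time (a new reading comes with each control period).
- cams.capture(name): name is "scene" or "top" or "wrist"; returns a dict with "image" (384x512x3 uint8, red, green, blue), "range_z" (384x512 float32, m along the optical axis (not along the pixel's ray), 0 where there is no reading), "fx", "fy", "cx", "cy" (pixels), "R" (3x3) and "t" (3): a world point X has camera coordinates R X + t; the wrist camera has in their place "T_tool_cam" (4x4, takes a point from camera to tool coordinates, whose origin is the TCP and whose axes are the flange's). Camera axes: x right, y down, z forward; pixel columns grow to the right and rows downward; lengths in m; the calibration is good to about 2 mm. A picture is of the moment at which its call begins: read the wrist's pose just before it.
- r.close_job(): hands the job in; it is judged then, once.
The state is a dict: "time_s": time; "joints": joint angles; "qd": joint speeds; "joint_torque": joint torques, N m; "tcp_pos": TCP position; "eef_rot": TCP orientation; "contact_force": force on the tool from outside, world axes, zero at the start; "moment": the same for the moment, N m; "gripper_width": finger opening in m; "gripper_force": force on a finger pad.
Only numpy, scipy, OpenCV 4.12 (cv2) and the standard library are available. Lean on these libraries where they do the work, as an engineer would, in place of code of your own. Each camera call takes 0.05 s, during which the arm holds its last target. There are 200 camera calls.

## Task

One of the two snap latches on the lid of the small plastic crate is standing open. Press it down and in with your fingertips, gently, until it snaps fully home against the crate, then draw your hand clear. Only press: do not lift or tip anything, do not shove the crate along the sill, and leave the closed latch, the rosemary pot, the measuring cup, the jar and the pruner alone.

Things in the scene. Friction and masses are not known exactly. Their poses are not given: they have to be found in the camera images.
- crate: Loose lidded crate of grey recycled plastic, packed heavy (2.4 to 3.9 kg), at any yaw. Lid 168 mm (x) by 228 mm (y), lid edge 98 to 110 mm high, whole crate 115 mm high; tub under the lid 150 by 210 mm, its rim (88 to 98 mm high) 164 by 224 mm. Origin: centre of the underside, z up. A snap latch hangs at the middle of each long side: latch A on its -x side, latch B on its +x side.
- latch_a (a joint): Angle of latch A, the open one (rad): 0 = hanging straight down flat on the crate, snapped; pi/2 = level, sticking out from the crate's -x side. Starts at 1.0 to 1.65, stops at 1.8. It stays where it is left (0.5 to 1 N moves it); from about 0.25 to 0.1 its hook rides over a springy ledge (4 to 8 N at 33 mm from the hinge), then it snaps to under 0.03 and stays.
- latch_a_hinge (a point): Middle of latch A's hinge axis (along the crate's y), at (-89, 0, 103) mm in the crate's frame; axes as the crate's. The latch is a grey plastic flap hung here on the lid's edge: 50 mm wide, 4 mm thick, 46 mm long from the hinge, the first 36 mm flat, the last 10 mm flared outwards by 24 degrees.
- latch_a_pad (a point): Point on latch A's outer face (up when open, away from the crate when shut), mid-width, 30 mm along the flap from the hinge; the outer face lies 5 mm outside the hinge axis. Turns with the flap: -z runs along the flap away from the hinge, -x points out of its outer face.
- latch_b: Latch B, the closed twin of latch A, hanging snapped shut on the crate's +x side. Origin: middle of its hinge axis, at (89, 0, 103) mm in the crate's frame; z up while it is shut. To be left alone.
- pot: White ceramic pot with a rosemary bush, pot 112 mm wide at the rim and 104 mm high, with the bush about 235 mm. Origin: centre of the underside. Loose.
- cup: Stainless measuring cup, 78 mm wide, 70 mm high, wire handle reaching 72 mm out on its +y side. Origin: centre of the underside. Loose.
- jar: Small glass jar with an aluminium cap, 64 mm wide, 85 mm high. Origin: centre of the underside. Loose.
- pruner: Aluminium bypass pruner lying flat, about 190 mm long (its x, blades to +x), 75 mm over the handles, 20 mm high. Origin: under the middle. Loose.

How it is judged (in metres and radians):
On the way, in this order (a step that is already met when the one before it is completed fails the run):
1. the fingertips press the open latch inwards against its catch (contact force between the fingers and crate above 0.8 N and value of joint latch_a between 0.06 and 0.6 rad).
2. the latch snaps home (value of joint latch_a below 0.06 rad), for 0.2 s.
At the end, for the whole second after the job is handed in: Latch A is snapped home (within 0.06 rad of fully shut) and stays so with the hand away; latch B is still shut; the crate stands flat within 25 mm of where it was, at rest; pot, cup, jar and pruner are within 15 mm of where they were (value of joint latch_a below 0.06 rad and angle between latch_b's own z axis and vertical below 0.1 rad and distance of crate from where it was at the start of the episode below 0.025 m and linear speed of crate below 0.02 m/s and height (world z) of crate below 0.008 m and angle between crate's own z axis and vertical below 0.05 rad and distance of each of pot, cup, jar, pruner from where it was at the start of the episode below 0.015 m); the robot touches nothing.
It fails at once if the crate or its latch is pressed hard (over 25 N) (contact force between any of the fingers, the arm and crate above 25 N).
It fails at once if the open latch is lifted right up to its stop instead of pressed down (value of joint latch_a above 1.76 rad).
It fails at once if the crate is lifted, tipped or shoved more than 25 mm (height (world z) of crate above 0.01 m or angle between crate's own z axis and vertical above 0.08 rad or distance of crate from where it was at the start of the episode above 0.025 m).
It fails at once if the closed latch is touched or opened (contact force between any of the fingers, the arm and latch_b above 1 N or angle between latch_b's own z axis and vertical above 0.1 rad).
It fails at once if the pot, cup, jar or pruner is knocked, moved or lifted (distance of any of pot, cup, jar, pruner from where it was at the start of the episode above 0.015 m).
It also fails if it takes over 38 s, if anything falls off the work surface, if the arm or the gripper's body presses on something with over 40 N, if the wrist force passes 120 N, or if a joint passes its speed limit or range.

## Working session

There is one attempt and no reset: what is moved stays moved. The work goes in short steps, Python scripts to look and compute and a tool call to move; the robot and the scene stay as the last step left them, time stands still between calls to the robot, and variables do not carry over. Pictures are saved under pics/ and viewed, at most 10 in all, crops included, and the job is handed in when it is done.

Besides the shell and the picture viewer there is one more tool, called after ">>>" by a JSON object that holds its "fn" and its "kwargs". apply_moves: Moves the arm, as the interface text tells. Its arguments: {"type":"object","properties":{"targets":{"type":"array","items":{"type":"object","properties":{"dp":{"type":"array","items":{"type":"number"}},"yaw":{"type":"number"}}}},"grip":{"type":"number"},"squeeze":{"type":"number"}},"required":["targets"]}

```bash
mkdir -p pics
cat > h.py <<'E'
import numpy as np, cv2
from plant import get_state, cams, r
def pts(c):
    z=c["range_z"]; v,u=np.indices(z.shape)
    P=np.stack([(u-c["cx"])/c["fx"]*z,(v-c["cy"])/c["fy"]*z,z],-1)
    W=(P-c["t"])@c["R"]; W[z==0]=np.nan
    return W
E
python3 - <<'E'
from h import *
print(get_state())
for n in ("top","scene"):
    c=cams.capture(n); W=pts(c); np.savez("pics/%s.npz"%n,W=W,img=c["image"])
    cv2.imwrite("pics/%s.png"%n,c["image"][:,:,::-1]); print(n,-c["R"].T@c["t"], np.nanmin(W,(0,1)),np.nanmax(W,(0,1)))
E
```

```text
{'time_s': 0.0, 'joints': array([ 8.69230401e+01,  2.05901755e+01,  6.33493871e-01, -1.93800792e-02,
       -7.01368607e+01, -1.65070872e+01]), 'qd': array([-0.00773889,  0.06138334,  0.09763405, -0.01481743,  0.06291781,
       -0.12142395]), 'joint_torque': array([ 1.22572428e-04, -5.82719564e+01,  2.93043441e+01,  6.99671432e+00,
        6.76073789e-03, -1.74824168e-04]), 'tcp_pos': array([0.22610895, 0.63544358, 0.20793714]), 'eef_rot': array([ 1.79905136e+02, -9.11332277e-03, -1.95906393e+01]), 'contact_force': array([ 0.29391002, -0.28809078, -0.81324336]), 'moment': array([-0.00817973,  0.10578153,  0.0096558 ]), 'gripper_force': 0.0, 'gripper_width': 0.08769884671295711}
top [ 0.30480428 -0.02711286  1.38047319] [-0.04224539 -1.31321154 -0.77841643] [1.67672542 1.36139171 0.34178781]
scene [ 1.28578855 -0.33396941  1.10159139] [-1.33799619 -0.85028588 -0.76903781] [1.22274848 1.95479178 0.45375479]
```

View pics/top.png

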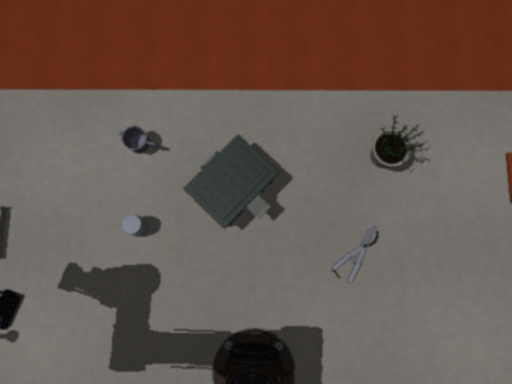

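View pics/scene.png

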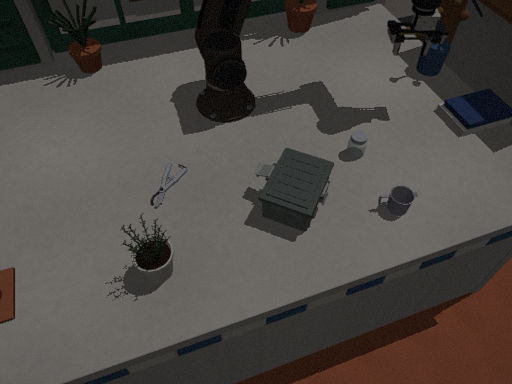

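The top view shows the crate at about (232,181) with its open latch at (258,206), facing the robot and to the right. The cup is at (135,139), the jar at (132,225), the pruner at (355,255) and the pot at (391,150). Next I'll fit the lid and latch.

Run:
```python
from h import *
d=np.load("pics/top.npz");W=d["W"]
m=np.zeros(W.shape[:2],bool); m[125:235,178:290]=1
ok=m&(W[...,2]>.06)
lid=ok&(W[...,2]>.095)&(W[...,2]<.13)
# open to remove latch
k=cv2.morphologyEx(lid.astype(np.uint8),cv2.MORPH_OPEN,np.ones((25,25)))
core=(lid&(cv2.morphologyEx(lid.astype(np.uint8),cv2.MORPH_OPEN,cv2.getStructuringElement(cv2.MORPH_ELLIPSE,(31,31)))>0))
P=W[core]; rect=cv2.minAreaRect(P[:,:2].astype(np.float32)*1000); print("lid",rect,np.median(P[:,2]),core.sum())
c=np.array(rect[0])/1000
b=cv2.boxPoints(rect)/1000; print(b)
e1,e2=b[1]-b[0],b[2]-b[1]
ex=e1 if np.linalg.norm(e1)<np.linalg.norm(e2) else e2; ex=ex/np.linalg.norm(ex)
L=np.array([W[206,258,0],W[206,258,1]]); print("latch px",W[206,258])
if (L-c)@ex>0: ex=-ex
ey=np.array([-ex[1],ex[0]]); print("ex",ex,"yaw",np.degrees(np.arctan2(ex[1],ex[0])),"centre",c)
Q=W[ok]; q=np.c_[(Q[:,:2]-c)@ex,(Q[:,:2]-c)@ey,Q[:,2]]
s=q[(q[:,0]<-.092)&(abs(q[:,1])<.05)]
print(s[:,1].min(),s[:,1].max())
for a in np.arange(-.15,-.085,.006):
    t=s[abs(s[:,0]-a)<.003]
    if len(t):print(round(a,3),np.median(t[:,2]).round(4),len(t), np.median(t[:,1]).round(4))
for n,(u0,u1,v0,v1) in dict(cup=(115,165,120,155),jar=(118,148,210,240),pot=(365,430,115,172)).items():
    X=W[v0:v1,u0:u1].reshape(-1,3);X=X[X[:,2]>.03];print(n,np.nanmin(X,0).round(3),np.nanmax(X,0).round(3))
```

```text
lid ((486.2726135253906, 80.18006896972656), (105.94711303710938, 121.89456176757812), 46.7209358215332) 0.11442208095881651 1256
[[ 4.0558544e-01  8.3396636e-02]
 [ 4.9432752e-01 -1.6846466e-04]
 [ 5.6695980e-01  7.6963499e-02]
 [ 4.7821772e-01  1.6052860e-01]]
latch px [ 0.46959073 -0.01144855  0.10862964]
ex [0.68555236 0.72802335] yaw 46.720936 centre [0.48627261 0.08018007]
-0.04892120402548437 -0.026049154975774848
-0.102 0.1017 18 -0.0373
-0.096 0.1002 18 -0.0376
cup [0.646 0.299 0.03 ] [0.721 0.41  0.076]
jar [0.386 0.323 0.03 ] [0.448 0.386 0.092]
pot [ 0.583 -0.46   0.03 ] [ 0.702 -0.345  0.225]
```

Run:
```python
from h import *
d=np.load("pics/top.npz");W=d["W"]
m=np.zeros(W.shape[:2],bool); m[125:235,178:290]=1
ok=m&(W[...,2]>.06)
top=ok&(W[...,2]>.095)&(W[...,2]<.13)
core=top&(cv2.morphologyEx(top.astype(np.uint8),cv2.MORPH_OPEN,cv2.getStructuringElement(cv2.MORPH_ELLIPSE,(19,19)))>0)
P=W[core]; rect=cv2.minAreaRect(P[:,:2].astype(np.float32)*1000); print("lid",rect,core.sum())
th=np.radians(rect[2]); 
for deg in (rect[2],):
    c=np.array(rect[0])/1000
L=W[206,258,:2]
cand=[np.array([np.cos(th+k*np.pi/2),np.sin(th+k*np.pi/2)]) for k in range(4)]
w,h=rect[1]
cand=cand[0::2] if w<h else cand[1::2]
ex=min(cand,key=lambda e:(L-c)@e); ey=np.array([-ex[1],ex[0]])
print("ex",ex,"yaw",np.degrees(np.arctan2(ex[1],ex[0])),"centre",c)
Q=W[ok]; q=np.c_[(Q[:,:2]-c)@ex,(Q[:,:2]-c)@ey,Q[:,2]]
s=q[(q[:,0]<-.09)&(abs(q[:,1])<.05)]
print("y",np.percentile(s[:,1],[1,99]))
for a in np.arange(-.15,-.083,.006):
    t=s[abs(s[:,0]-a)<.003]
    if len(t):print(round(a,3),np.median(t[:,2]).round(4),len(t), np.median(t[:,1]).round(4))
h=np.array([-.089,0]);print("hinge",c+ex*-.089)
```

```text
lid ((537.8988037109375, 59.872589111328125), (208.42030334472656, 227.84144592285156), 46.05268478393555) 3881
ex [0.69399663 0.71997825] yaw 46.05268478393555 centre [0.5378988  0.05987259]
y [-0.025332    0.02381902]
-0.126 0.0997 12 -0.0006
-0.12 0.101 38 -0.0005
-0.114 0.1 37 -0.0009
-0.108 0.1011 37 -0.0005
-0.102 0.1025 37 -0.0007
-0.096 0.1045 37 -0.0009
-0.09 0.1065 25 -0.0003
hinge [ 0.4761331  -0.00420548]
```

Run:
```python
from h import *
d=np.load("pics/top.npz");W=d["W"]
m=np.zeros(W.shape[:2],bool); m[125:235,178:290]=1
ok=m&(W[...,2]>.085)&(W[...,2]<.13)
Q=W[ok]; c=np.array([.5379,.0599])
ex=np.array([.694,.72])/np.hypot(.694,.72)
for i in range(3):
    ey=np.array([-ex[1],ex[0]]); q=np.c_[(Q[:,:2]-c)@ex,(Q[:,:2]-c)@ey,Q[:,2]]
    a=q[abs(q[:,1])>.032]
    R=cv2.minAreaRect((a[:,:2]*1000).astype(np.float32)); print(R)
    th=R[2]; th=(th+45)%90-45
    c=c+ex*R[0][0]/1000+ey*R[0][1]/1000
    t=np.radians(th); ex=np.cos(t)*ex+np.sin(t)*ey
ey=np.array([-ex[1],ex[0]]); q=np.c_[(Q[:,:2]-c)@ex,(Q[:,:2]-c)@ey,Q[:,2]]
print("c",c,"yaw",np.degrees(np.arctan2(ex[1],ex[0])),"ex",ex)
s=q[(q[:,0]<-.088)&(abs(q[:,1])<.05)]
print("latch y",np.percentile(s[:,1],[1,99]),"xmin",s[:,0].min())
for a in np.arange(-.15,-.083,.006):
    t=s[abs(s[:,0]-a)<.003]
    if len(t):print(round(a,3),np.median(t[:,2]).round(4),len(t), np.median(t[:,1]).round(4))
print("hinge",c-ex*.089)
```

```text
((8.340263366699219, 0.14404296875), (183.49343872070312, 229.2012939453125), 0.9257707595825195)
((1.7898406982421875, -0.002960205078125), (186.74429321289062, 229.5761260986328), 0.2664884328842163)
((-7.62939453125e-06, 0.0), (186.74429321289062, 229.57611083984375), 0.0)
c [0.54480763 0.06731138] yaw 47.24566966789163 ex [0.67885624 0.7342712 ]
latch y [-0.02931675  0.03159233] xmin -0.13530354692664615
-0.138 0.0997 4 -0.0144
-0.132 0.1006 35 0.0038
-0.126 0.1 37 0.0022
-0.12 0.1009 38 0.0008
-0.114 0.1017 35 0.0033
-0.108 0.1041 41 -0.0013
-0.102 0.106 36 0.0013
-0.096 0.1063 40 0.002
-0.09 0.1077 43 -0.0009
hinge [0.48438943 0.00196125]
```

Run:
```python
from h import *
d=np.load("pics/top.npz");W=d["W"]
m=np.zeros(W.shape[:2],bool); m[125:235,178:290]=1
ok=m&(W[...,2]>.098)&(W[...,2]<.13)
Q=W[ok]; c=np.array([.5448,.0673]); t=np.radians(46.6)
for i in range(3):
    ex=np.array([np.cos(t),np.sin(t)]);ey=np.array([-ex[1],ex[0]]); q=np.c_[(Q[:,:2]-c)@ex,(Q[:,:2]-c)@ey]
    def edge(a,b,lo,hi,skip,sg):  # extreme of b per bin of a
        X=[];Y=[]
        for k in np.arange(lo,hi,.006):
            if abs(k)<skip: continue
            s=b[abs(a-k)<.003]
            if len(s): X.append(k);Y.append(sg*np.max(sg*s))
        X,Y=np.array(X),np.array(Y);p=np.polyfit(X,Y,1)
        g=abs(Y-np.polyval(p,X))<.004; p=np.polyfit(X[g],Y[g],1); return p,g.sum(),len(g)
    E=[edge(q[:,1],q[:,0],-.1,.1,.038,-1),edge(q[:,1],q[:,0],-.1,.1,.038,1),edge(q[:,0],q[:,1],-.07,.07,0,-1),edge(q[:,0],q[:,1],-.07,.07,0,1)]
    for e in E: print(np.round(e[0],4),e[1:])
    c=c+ex*(E[0][0][1]+E[1][0][1])/2+ey*(E[2][0][1]+E[3][0][1])/2
    t+= (-E[0][0][0]-E[1][0][0]+E[2][0][0]+E[3][0][0])/4
    print(c,np.degrees(t))
ex=np.array([np.cos(t),np.sin(t)]); print("ex",ex,"hinge",c-.089*ex)
ey=np.array([-ex[1],ex[0]]);q=np.c_[(Q[:,:2]-c)@ex,(Q[:,:2]-c)@ey]; l=q[q[:,0]<-.1]; print(l.min(0),l.max(0))
```

```text
[ 0.0042 -0.0837] (np.int64(22), 22)
[-0.0003  0.0816] (np.int64(22), 22)
[-0.0051 -0.1127] (np.int64(24), 24)
[0.0037 0.113 ] (np.int64(24), 24)
[0.54400595 0.06663575] 46.52486881215067
[ 0.0028 -0.0826] (np.int64(22), 22)
[-0.0016  0.0826] (np.int64(22), 22)
[-0.0034 -0.113 ] (np.int64(24), 24)
[0.0051 0.1129] (np.int64(24), 24)
[0.54405565 0.06658831] 46.53169552247868
[ 0.003  -0.0826] (np.int64(22), 22)
[-0.0015  0.0826] (np.int64(22), 22)
[-0.0036 -0.1129] (np.int64(24), 24)
[0.005  0.1129] (np.int64(24), 24)
[0.54405561 0.06658838] 46.531714215286975
ex [0.68795296 0.72575528] hinge [0.4828278  0.00199616]
[-0.13414587 -0.02466223] [-0.10091118  0.02490236]
```

The fit gives a 165 × 226 mm lid against the nominal 168 × 228. Its centre is (0.544, 0.067), the yaw is 46.5° and the hinge is at (0.483, 0.002). The latch is nearly level. I'll close the fingers and go above the flap's outer half.

>>> {"fn": "apply_moves", "kwargs": {"targets": [{"dp":[0.01,-0.03,0],"yaw":3},{"dp":[0.022,-0.065,0],"yaw":8},{"dp":[0.036,-0.105,0],"yaw":12},{"dp":[0.05,-0.145,0],"yaw":16},{"dp":[0.063,-0.185,0],"yaw":20},{"dp":[0.077,-0.225,0],"yaw":24},{"dp":[0.091,-0.265,0],"yaw":28},{"dp":[0.105,-0.305,0],"yaw":32},{"dp":[0.118,-0.345,0],"yaw":36},{"dp":[0.132,-0.385,0],"yaw":40},{"dp":[0.146,-0.425,0],"yaw":44},{"dp":[0.16,-0.465,0],"yaw":48},{"dp":[0.173,-0.505,0],"yaw":52},{"dp":[0.187,-0.545,0],"yaw":56},{"dp":[0.2,-0.585,0],"yaw":60},{"dp":[0.213,-0.62,0],"yaw":63},{"dp":[0.222,-0.65,0],"yaw":65},{"dp":[0.228,-0.665,0],"yaw":66},{"dp":[0.228,-0.665,0],"yaw":66},{"dp":[0.228,-0.665,0],"yaw":66}], "grip": 1, "squeeze": 5}}

```text
time_s: 1.77
tcp_pos: [0.454, -0.0301, 0.2084]
eef_rot: [-180.0, 0.0, 46.2]
contact_force: [-0.1, 0.2, -0.1]
gripper_width: 0.0005
gripper_force: 0.0
```

Run:
```python
from h import *
s=get_state();print({k:np.round(s[k],4) for k in("time_s","joints","tcp_pos","eef_rot","contact_force","gripper_width")})
c=cams.capture("wrist");cv2.imwrite("pics/w1.png",c["image"][:,:,::-1])
T=c["T_tool_cam"];print(T.round(3))
z=c["range_z"];v,u=np.indices(z.shape)
P=np.stack([(u-c["cx"])/c["fx"]*z,(v-c["cy"])/c["fy"]*z,z],-1)@T[:3,:3].T+T[:3,3]
f=P[(z>0)&(P[...,2]<.03)&(P[...,2]>.0)]
print("finger pts tool",len(f), np.percentile(f,[1,50,99],axis=0).round(4) if len(f) else "")
from scipy.spatial.transform import Rotation as Ro
R=Ro.from_euler("xyz",s["eef_rot"],degrees=True).as_matrix()
W=P@R.T+s["tcp_pos"]
t=np.radians(46.53);ex=np.array([np.cos(t),np.sin(t)]);ey=np.array([-ex[1],ex[0]]);c0=np.array([.54406,.06659])
x=(W[...,:2]-c0)@ex;y=(W[...,:2]-c0)@ey;ok=(z>0)&(W[...,2]<.125)&(W[...,2]>.08)
print("lid z",np.median(W[ok&(abs(x)<.07)][:,2]) if (ok&(abs(x)<.07)).any() else None)
for a in np.arange(-.142,-.078,.005):
    g=ok&(abs(x-a)<.0025)&(abs(y)<.04)
    if g.any(): print(round(a,3),np.median(W[g][:,2]).round(4),np.percentile(y[g],[1,99]).round(4),g.sum())
```

```text
{'time_s': np.float64(1.7667), 'joints': array([ 2.113270e+01, -6.648000e-01, -2.569870e+01, -1.320000e-02,
       -6.502370e+01,  1.151088e+02]), 'tcp_pos': array([ 0.454 , -0.0301,  0.2084]), 'eef_rot': array([-1.799647e+02,  4.710000e-02,  4.623590e+01]), 'contact_force': array([-0.0891,  0.2204, -0.1316]), 'gripper_width': np.float64(0.0005)}
[[ 0.002 -0.966 -0.259  0.07 ]
 [ 1.     0.002 -0.     0.002]
 [ 0.001 -0.259  0.966 -0.177]
 [ 0.     0.     0.     1.   ]]
finger pts tool 0 
lid z 0.11543043783854301
-0.132 0.1023 [-0.0274  0.0205] 142
-0.127 0.1018 [-0.0274  0.0208] 328
-0.122 0.1009 [-0.0273  0.0217] 336
-0.117 0.1012 [-0.0277  0.0215] 346
-0.112 0.1027 [-0.028   0.0212] 303
-0.107 0.1037 [-0.0276  0.021 ] 347
-0.102 0.1048 [-0.0274  0.0212] 354
-0.097 0.1061 [-0.0274  0.0214] 352
-0.092 0.1073 [-0.0329  0.0217] 385
-0.087 0.1084 [-0.0372  0.0307] 520
-0.082 0.1081 [-0.0373  0.0352] 524
```

View pics/w1.png

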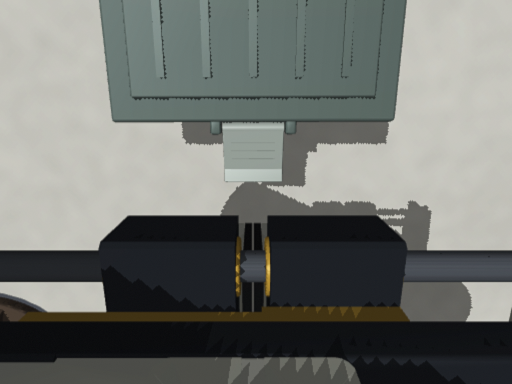

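The wrist view shows the latch at (223–283, 122–182), with black jaw blocks at (102–405, 215–310) and the gold pads at (253,265). I'll check the jaw geometry in the tool frame before pressing.

Run:
```python
from h import *
c=cams.capture("wrist");T=c["T_tool_cam"];z=c["range_z"];v,u=np.indices(z.shape)
P=np.stack([(u-c["cx"])/c["fx"]*z,(v-c["cy"])/c["fy"]*z,z],-1)@T[:3,:3].T+T[:3,3]
print(c["fx"],c["cy"])
for vv in (200,214,218,225,240,255,265,275,290,305):
  for uu in (110,140,200,232,245,253,262,290,380): print(vv,uu,P[vv,uu].round(3) if z[vv,uu]>0 else "-",end=" ")
  print()
for X in ([.0095,0,.022],[.0095,.021,.022],[-.0095,0,.022],[.0095,0,0]):
  q=T[:3,:3].T@(np.array(X)-T[:3,3]); print(X,(q[:2]/q[2]*c["fx"]+[c["cx"],c["cy"]]).round(0))
```

```text
337.0027914548018 188.74314775290586
200 110 [-0.047 -0.168  0.207] 200 140 [-0.047 -0.132  0.208] 200 200 [-0.047 -0.061  0.207] 200 232 [-0.047 -0.023  0.208] 200 245 [-0.047 -0.007  0.209] 200 253 [-0.047  0.002  0.206] 200 262 [-0.047  0.013  0.207] 200 290 [-0.047  0.046  0.207] 200 380 [-0.046  0.153  0.206] 
214 110 [-0.065 -0.17   0.207] 214 140 [-0.065 -0.134  0.208] 214 200 [-0.065 -0.062  0.208] 214 232 [-0.065 -0.023  0.207] 214 245 [-0.064 -0.007  0.207] 214 253 [-0.065  0.002  0.209] 214 262 [-0.065  0.013  0.208] 214 290 [-0.064  0.047  0.206] 214 380 [-0.065  0.156  0.208] 
218 110 [-0.07  -0.171  0.208] 218 140 [ 0.039 -0.028 -0.092] 218 200 [ 0.039 -0.012 -0.092] 218 232 [ 0.039 -0.004 -0.092] 218 245 [-0.069 -0.007  0.207] 218 253 [-0.07   0.002  0.208] 218 262 [-0.07   0.013  0.208] 218 290 [ 0.039  0.012 -0.092] 218 380 [ 0.039  0.036 -0.092] 
225 110 [-0.079 -0.172  0.208] 225 140 [ 0.039 -0.026 -0.098] 225 200 [ 0.039 -0.012 -0.097] 225 232 [ 0.039 -0.003 -0.097] 225 245 [ 0.01  -0.002 -0.022] 225 253 [-0.078  0.002  0.206] 225 262 [ 0.011  0.006 -0.026] 225 29
[... 1140 characters left out ...]
 0.03  -0.108] 
290 110 [ 0.027 -0.031 -0.108] 290 140 [ 0.027 -0.024 -0.108] 290 200 [ 0.027 -0.01  -0.108] 290 232 [ 0.027 -0.003 -0.108] 290 245 [ 0.    -0.001 -0.064] 290 253 [-0.167  0.003  0.207] 290 262 [ 0.001  0.005 -0.065] 290 290 [ 0.028  0.01  -0.108] 290 380 [ 0.028  0.031 -0.109] 
305 110 [ 0.024 -0.031 -0.109] 305 140 [ 0.023 -0.024 -0.108] 305 200 [ 0.023 -0.01  -0.108] 305 232 [ 0.023 -0.003 -0.107] 305 245 [-0.005 -0.001 -0.065] 305 253 [-0.19   0.003  0.208] 305 262 [-0.006  0.005 -0.064] 305 290 [ 0.023  0.011 -0.107] 305 380 [ 0.023  0.031 -0.108] 
[0.0095, 0, 0.022] [250. 200.]
[0.0095, 0.021, 0.022] [284. 200.]
[-0.0095, 0, 0.022] [250. 229.]
[0.0095, 0, 0] [249. 211.]
```

Run:
```python
from h import *
w=cv2.imread("pics/w1.png")[150:320,180:330]; w=cv2.resize(w,None,fx=2.6,fy=2.6)
s=get_state()
c=cams.capture("scene");q=c["R"]@s["tcp_pos"]+c["t"];u,v=(q[:2]/q[2]*c["fx"]+[c["cx"],c["cy"]]).astype(int);print(u,v)
q=c["R"]@(s["tcp_pos"]-[0,0,.022])+c["t"];print("tip",q[:2]/q[2]*c["fx"]+[c["cx"],c["cy"]])
im=c["image"][:,:,::-1][v-65:v+65,u-60:u+60];im=np.clip(cv2.resize(im,None,fx=3.4,fy=3.4).astype(float)*1.6,0,255)
o=np.zeros((442,800,3));o[:,:390]=w[:442,:390];o[:im.shape[0],391:391+im.shape[1]]=im[:442,:409];cv2.imwrite("pics/z1.png",o)
```

```text
257 143
tip [257.88188641 148.44855051][ WARN:0@1.257] global loadsave.cpp:1063 imwrite_ Unsupported depth image for selected encoder is fallbacked to CV_8U.
```

View pics/z1.png

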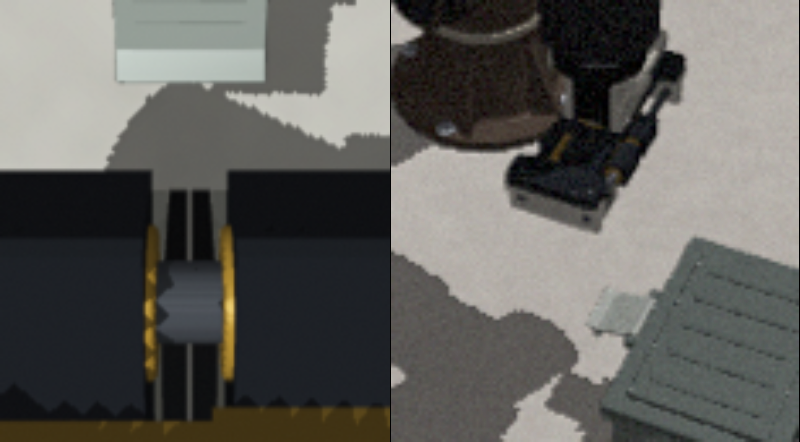

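Run:
```python
from h import *
from scipy.spatial.transform import Rotation as Ro
s=get_state();R=Ro.from_euler("xyz",s["eef_rot"],degrees=True).as_matrix()
for n in("scene","top"):
    W=pts(cams.capture(n)); P=(W-s["tcp_pos"])@R
    m=(np.abs(P[...,0])<.06)&(np.abs(P[...,1])<.12)&(P[...,2]<.05)&(P[...,2]>-.14)
    p=P[m]; print(n,len(p))
    for a in np.arange(-.14,.05,.01):
        g=p[(p[:,2]>=a)&(p[:,2]<a+.01)]
        if len(g): print(a.round(2),len(g),np.percentile(g[:,:2],[2,98],axis=0).round(3).tolist())
```

```text
scene 1239
-0.14 82 [[-0.025, -0.041], [0.025, 0.083]]
-0.13 521 [[-0.036, -0.087], [0.037, 0.099]]
-0.12 140 [[-0.037, -0.086], [0.038, 0.099]]
-0.11 275 [[-0.038, -0.08], [0.037, 0.095]]
-0.1 140 [[-0.036, -0.082], [0.038, 0.092]]
-0.09 55 [[-0.037, -0.081], [0.037, 0.092]]
-0.05 6 [[0.009, -0.004], [0.011, 0.016]]
-0.04 11 [[0.008, -0.013], [0.011, 0.016]]
-0.03 9 [[0.008, -0.015], [0.01, 0.016]]
top 645
-0.14 26 [[-0.039, -0.096], [0.012, 0.088]]
-0.13 541 [[-0.04, -0.097], [0.019, 0.093]]
-0.12 10 [[-0.041, -0.096], [-0.021, 0.089]]
-0.11 41 [[-0.041, -0.066], [-0.028, 0.068]]
-0.1 26 [[-0.041, -0.086], [-0.026, 0.082]]
-0.09 1 [[-0.041, -0.007], [-0.041, -0.007]]
```

Both cameras put the fingertips about 20 mm behind the reported TCP, and the jaw body about 45 mm further back than stated. I'll descend part way, which is safe either way, and check against the force reading and the wrist view.

>>> {"fn": "apply_moves", "kwargs": {"targets": [{"dp":[0,0,-0.01],"yaw":0.3},{"dp":[0,0,-0.03],"yaw":0.3},{"dp":[0,0,-0.05],"yaw":0.3},{"dp":[0,0,-0.07],"yaw":0.3},{"dp":[0,0,-0.08],"yaw":0.3},{"dp":[0,0,-0.08],"yaw":0.3},{"dp":[0,0,-0.08],"yaw":0.3}]}}

```text
time_s: 2.6
tcp_pos: [0.4538, -0.0288, 0.1283]
eef_rot: [-180.0, 0.1, 46.8]
contact_force: [0.4, 0.3, 0.6]
gripper_width: 0.0003
gripper_force: 0.0
```

```bash
cat >> h.py <<'E'
from scipy.spatial.transform import Rotation as Ro
t0=np.radians(46.53);EX=np.array([np.cos(t0),np.sin(t0)]);EY=np.array([-EX[1],EX[0]]);C0=np.array([.54406,.06659])
def look(name,save=True):
    s=get_state();c=cams.capture("wrist");T=c["T_tool_cam"];z=c["range_z"];v,u=np.indices(z.shape)
    if save: cv2.imwrite(name,c["image"][:,:,::-1])
    P=np.stack([(u-c["cx"])/c["fx"]*z,(v-c["cy"])/c["fy"]*z,z],-1)@T[:3,:3].T+T[:3,3]
    R=Ro.from_euler("xyz",s["eef_rot"],degrees=True).as_matrix();W=P@R.T+s["tcp_pos"]
    x=(W[...,:2]-C0)@EX;y=(W[...,:2]-C0)@EY
    tl=s["tcp_pos"][:2]-C0
    print("t",s["time_s"],"tcp",s["tcp_pos"].round(4),"local",(tl@EX).round(4),(tl@EY).round(4),"F",s["contact_force"].round(2))
    fin=(z>0)&(abs(P[...,1])<.03)&(abs(P[...,0])<.012)&(P[...,2]<.04)&(P[...,2]>-.085)
    ok=(z>0)&~fin&(W[...,2]>.04)&(W[...,2]<.125)&(P[...,2]>-.05)
    if fin.any(): print("finger tool",np.percentile(P[fin],[1,99],axis=0).round(3).tolist())
    for a in np.arange(-.142,-.078,.005):
        g=ok&(abs(x-a)<.0025)&(abs(y)<.027)
        if g.sum()>8: print(round(a,3),np.median(W[g][:,2]).round(4),g.sum())
    g=ok&(abs(x)<.07);  print("lid z",np.median(W[g][:,2]) if g.any() else None)
    # near lid edge
    X=[x[ok&(W[...,2]>.106)&(abs(y-k)<.003)].min() for k in (-.08,-.06,-.045,.045,.06,.08) if (ok&(W[...,2]>.106)&(abs(y-k)<.003)).any()];print("edge x",np.round(X,4))
E
python3 -c "
from h import *
look('pics/w2.png')"
```

```text
t 2.6 tcp [ 0.4538 -0.0288  0.1283] local -0.1313 -0.0001 F [0.38 0.29 0.61]
finger tool [[-0.008, -0.021, -0.076], [0.012, 0.027, 0.029]]
-0.117 0.1012 550
-0.112 0.1027 568
-0.107 0.1038 601
-0.102 0.1049 632
-0.097 0.1062 648
-0.092 0.1072 663
-0.087 0.1083 766
-0.082 0.1078 820
lid z 0.11539776720494757
edge x [-0.0799 -0.0801 -0.0802 -0.0802 -0.0803 -0.0803]
```

View pics/w2.png

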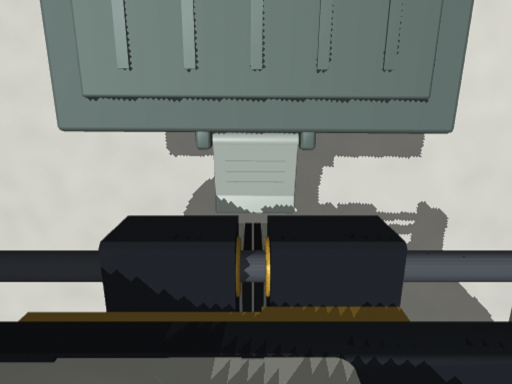

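The latch is untouched at (214–297, 133–212). I'll keep going down to where the cameras say the tip should just meet the flap.

>>> {"fn": "apply_moves", "kwargs": {"targets": [{"dp":[0,-0.001,-0.01],"yaw":0},{"dp":[0,-0.001,-0.02],"yaw":0},{"dp":[0,-0.001,-0.03],"yaw":0},{"dp":[0,-0.001,-0.038],"yaw":0},{"dp":[0,-0.001,-0.042],"yaw":0},{"dp":[0,-0.001,-0.042],"yaw":0}]}}

```text
time_s: 3.15
tcp_pos: [0.4541, -0.03, 0.0866]
eef_rot: [-180.0, 0.0, 46.7]
contact_force: [-0.4, 0.5, -0.5]
gripper_width: 0.0003
gripper_force: 0.0
```

```bash
python3 -c "
from h import *
look('pics/w3.png')"
```

```text
t 3.15 tcp [ 0.4541 -0.03    0.0866] local -0.132 -0.0012 F [-0.44  0.46 -0.46]
finger tool [[-0.008, -0.005, -0.081], [0.012, 0.008, -0.013]]
-0.122 0.1006 33
-0.117 0.1012 798
-0.112 0.1027 861
-0.107 0.1037 879
-0.102 0.1049 977
-0.097 0.1062 979
-0.092 0.1072 1049
-0.087 0.1084 1212
-0.082 0.1079 1255
lid z 0.1153898512992454
edge x [-0.0805 -0.0799 -0.08   -0.08   -0.0801 -0.0802]
```

View pics/w3.png

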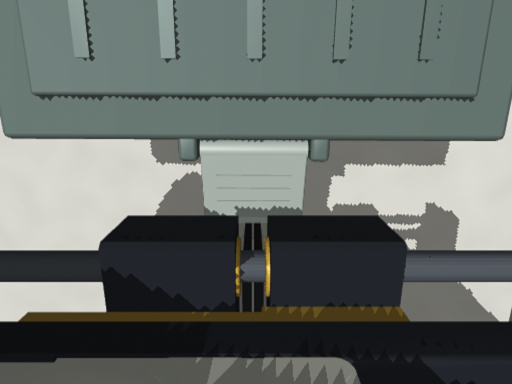

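The flap hasn't moved although the TCP is already below it, so the tip is about 21 mm above the reported TCP. I'll sweep the flap down along its arc to about 0.45 rad.

>>> {"fn": "apply_moves", "kwargs": {"targets": [{"dp":[0.0005,0.0005,-0.004],"yaw":0},{"dp":[0.001,0.001,-0.008],"yaw":0},{"dp":[0.0015,0.0015,-0.012],"yaw":0},{"dp":[0.002,0.002,-0.015],"yaw":0},{"dp":[0.003,0.003,-0.019],"yaw":0},{"dp":[0.004,0.004,-0.022],"yaw":0},{"dp":[0.005,0.0055,-0.0247],"yaw":0},{"dp":[0.0068,0.0072,-0.0275],"yaw":0},{"dp":[0.0084,0.0089,-0.03],"yaw":0},{"dp":[0.0098,0.0104,-0.0315],"yaw":0},{"dp":[0.011,0.0118,-0.033],"yaw":0},{"dp":[0.011,0.0118,-0.033],"yaw":0}]}}

```text
time_s: 4.2
tcp_pos: [0.4654, -0.0181, 0.0536]
eef_rot: [-180.0, 0.0, 46.7]
contact_force: [-1.5, 0.3, 0.4]
gripper_width: 0.0009
gripper_force: 0.0
```

```bash
python3 -c "
from h import *
look('pics/w4.png')"
```

```text
t 4.2 tcp [ 0.4654 -0.0181  0.0536] local -0.1156 -0.0011 F [-1.47  0.34  0.42]
finger tool [[-0.008, -0.004, -0.081], [0.012, 0.008, -0.017]]
-0.102 0.0824 30
-0.097 0.09 51
-0.092 0.0967 63
lid z None
edge x []
```

View pics/w4.png

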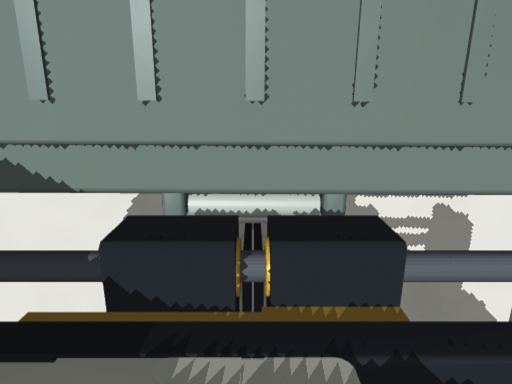

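The flap slope is about 0.55 rad, the force is 1.5 N, and the hinge sits about 3 mm further in than I estimated. I'll ease on towards the ledge in small steps.

>>> {"fn": "apply_moves", "kwargs": {"targets": [{"dp":[0.001,0.001,-0.001],"yaw":0},{"dp":[0.002,0.0021,-0.0017],"yaw":0},{"dp":[0.003,0.0032,-0.0024],"yaw":0},{"dp":[0.004,0.0042,-0.003],"yaw":0},{"dp":[0.005,0.0053,-0.0037],"yaw":0},{"dp":[0.0058,0.0061,-0.0042],"yaw":0},{"dp":[0.0058,0.0061,-0.0042],"yaw":0}]}}

```text
time_s: 4.83
tcp_pos: [0.4706, -0.0125, 0.0496]
eef_rot: [-180.0, 0.1, 46.7]
contact_force: [-3.8, -2.4, 4.1]
gripper_width: 0.0004
gripper_force: 2.8
```

>>> {"fn": "apply_moves", "kwargs": {"targets": [{"dp":[0.0004,0.0004,-0.0003],"yaw":0},{"dp":[0.0008,0.0008,-0.0005],"yaw":0},{"dp":[0.0012,0.0012,-0.0007],"yaw":0},{"dp":[0.0012,0.0012,-0.0007],"yaw":0}]}}

```text
time_s: 5.17
tcp_pos: [0.4723, -0.0108, 0.0489]
eef_rot: [-180.0, -0.0, 46.7]
contact_force: [-2.0, -2.0, 2.0]
gripper_width: 0.0002
gripper_force: 1.9
```

>>> {"fn": "apply_moves", "kwargs": {"targets": [{"dp":[0.0004,0.0004,-0.0002],"yaw":0},{"dp":[0.0008,0.0008,-0.0004],"yaw":0},{"dp":[0.0012,0.0012,-0.0006],"yaw":0},{"dp":[0.0012,0.0012,-0.0006],"yaw":0}]}}

```text
time_s: 5.5
tcp_pos: [0.4744, -0.0092, 0.0485]
eef_rot: [180.0, -0.1, 46.7]
contact_force: [-0.8, -0.2, 0.2]
gripper_width: 0.0005
gripper_force: 0.0
```

>>> {"fn": "apply_moves", "kwargs": {"targets": [{"dp":[0.0004,0.0004,-0.0002],"yaw":0},{"dp":[0.0008,0.0008,-0.0003],"yaw":0},{"dp":[0.0012,0.0012,-0.0004],"yaw":0},{"dp":[0.0012,0.0012,-0.0004],"yaw":0}]}}

```text
time_s: 5.83
tcp_pos: [0.4749, -0.0084, 0.048]
eef_rot: [180.0, -0.0, 46.7]
contact_force: [-0.4, 0.3, -0.8]
gripper_width: 0.0007
gripper_force: 0.0
```

```bash
python3 -c "
from h import *
look('pics/w5.png')"
```

```text
t 5.8333 tcp [ 0.4749 -0.0084  0.048 ] local -0.102 -0.0014 F [-0.37  0.3  -0.78]
finger tool [[-0.009, -0.002, -0.082], [0.008, 0.006, -0.063]]
lid z None
edge x []
```

The force rose to about 6 N and then dropped to zero, which looks like the snap. I'll draw out, go up and check.

>>> {"fn": "apply_moves", "kwargs": {"targets": [{"dp":[-0.002,-0.002,0],"yaw":0},{"dp":[-0.007,-0.007,0],"yaw":0},{"dp":[-0.014,-0.014,0],"yaw":0},{"dp":[-0.022,-0.023,0],"yaw":0},{"dp":[-0.03,-0.031,0.01],"yaw":0},{"dp":[-0.03,-0.031,0.03],"yaw":0},{"dp":[-0.03,-0.031,0.06],"yaw":0},{"dp":[-0.03,-0.031,0.09],"yaw":0},{"dp":[-0.03,-0.031,0.12],"yaw":0},{"dp":[-0.03,-0.031,0.15],"yaw":0},{"dp":[-0.03,-0.031,0.165],"yaw":0},{"dp":[-0.03,-0.031,0.165],"yaw":0},{"dp":[-0.03,-0.031,0.165],"yaw":0}]}}

```text
time_s: 6.97
tcp_pos: [0.4442, -0.04, 0.2135]
eef_rot: [180.0, -0.1, 46.7]
contact_force: [-0.0, 0.1, -0.3]
gripper_width: 0.0005
gripper_force: 0.0
```

```bash
python3 -c "
from h import *
look('pics/w6.png')"
```

```text
t 6.9667 tcp [ 0.4442 -0.04    0.2135] local -0.1461 -0.0009 F [-0.05  0.08 -0.31]
finger tool [[-0.009, -0.004, -0.081], [0.012, 0.008, -0.02]]
-0.092 0.063 160
-0.087 0.1081 414
-0.082 0.1078 440
lid z 0.11537014176008767
edge x [-0.0802 -0.0803 -0.0803 -0.0799 -0.08   -0.0801]
```

View pics/w6.png

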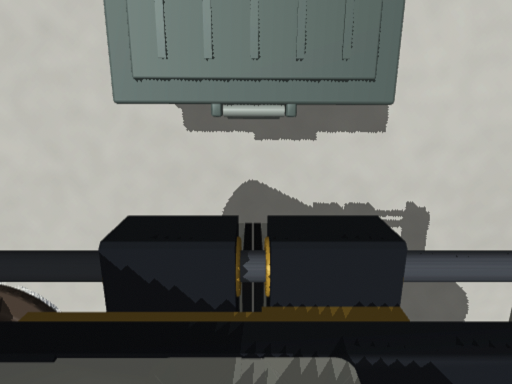

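The latch hangs flat, with its flared end at local x ≈ −0.092 and z 0.063, which fits 0 rad. The crate edge is unmoved. Handing in.

```bash
python3 -c "
from h import *
print(r.close_job())"
```

```text
the job is handed in; nothing more can be done
None
```

I pressed latch A down until it snapped shut and drew the hand clear; the last wrist view shows the latch hanging flat and the crate edge where it was, and the job is handed in (no verdict was returned).

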